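Check a bridge height gauge on its setting masters

ROBOT

A 7-joint arm with a two-finger parallel gripper is mounted at the origin on a cart in front of the work surface, level with it; the furniture and walls round the work are solid. World frame = base frame: x ahead of the robot, y to its left, z up, the work surface at z = 0. Lengths are in m, angles in degrees, forces in N, time in s.
With the tool pointing down it reaches from about 0.425 to 0.95 m from the base axis. Payload 16.7 kg.
Tool frame: the origin (TCP) lies at the very end of the fingers, on their centre line; the grasp point (between the pads) lies 19 mm behind it; z points along the fingers, y is the line along which they close (so a half turn about z gives the same grasp; the last joint's range is limited). The gripper opens to 94 mm and grips with 3 to 60 N. Pads are 16 mm wide; open, the fingers measure 119 mm over their backs; the gripper's body (75 mm by 177 mm) begins 78 mm behind the grasp point.
Start: joints at [59.502, 24.414, 4.234, 92.017, -1.954, 63.644, -3.845], TCP at [0.252, -0.626, 0.205] pointing down, gripper open.
Joint ranges: [-163.25, 163.25], [-28.42, 122.38], [-70.27, 78.77], [12.13, 141.07], [-58.53, 238.53], [9.26, 117.41], [-156.51, 156.51]. Speed limits (degrees/s): [108.29, 108.29, 136.94, 136.94, 172.46, 172.46, 172.46].

INTERFACE

Orientations are given as [roll, pitch, yaw] about the fixed x, y, z axes, in that order (R = Rz(yaw) Ry(pitch) Rx(roll)).
In Python, from cell import robot, cams, ticket gives the robot as it stands.
- The arm moves only by the tool move_arm, never from a script. Its argument "plan" is text: rows parted by semicolons, each of 7 numbers parted by spaces: the turn, a rotation vector about the tool's x, y, z in rad, then the shift along the tool's x, y, z in mm, then the opening, from -1 (shut) to 1 (fully open), so that 0 is half open. A call has 1 to 12 rows; each row is the pose to reach, as a shift and turn from the pose commanded when the call began, along the tool's axes at that moment; what a row does not reach only later rows make up. A row lasts 1/8 s, in which the tool goes at most 62.5 mm and 10.7 degrees, less where a joint would pass 70% of its speed; a pose out of reach is approached as far as the arm can. A call with a gripper value outside its range is refused whole. The fingers move at their own pace and stop on an object; "grip_force" is the grip in N (left out, the last holds). Time passes only in rows, so rows that repeat a pose let the fingers close. It gives the time, the measured TCP pose, the force, the opening and the grip force at its end, in the units of the state.
- robot.sense(): the state, without advancing time (a new reading comes with each control period).
- cams.read_camera(name): name is "side" or "top" or "wrist"; returns (picture, depth): 480x640x3 uint8, blue, green, red; 480x640 float32, m along the optical axis (not along the pixel's ray), 0 where there is no reading.
- cams.camera_model(name): a dict with "mtx" (3x3 intrinsics, pixels), "R" (3x3) and "t" (3): a world point X has camera coordinates R X + t; the wrist camera has in their place "tool_from_camera" (4x4, takes a point from camera to tool coordinates, whose origin is the TCP and whose axes are the flange's). Camera axes: x right, y down, z forward; pixel columns grow to the right and rows downward; lengths in m; the calibration is good to about 2 mm. A picture is of the moment at which its call begins: read the wrist's pose just before it. camera_model takes no time and is no camera call.
- ticket.close_job(): hands the job in; it is judged then, once.
The state is a dict: "time_s": time; "qpos": joint angles; "joint_velocities": joint speeds; "tau": joint torques, N m; "eef_pos": TCP position; "tool_rot": TCP orientation; "wrist_force": force on the tool from outside, world axes, zero at the start; "ft_torque": the same for the moment, N m; "gripper_width": finger opening in m; "grasp_force": force on a finger pad.
Only numpy, scipy, OpenCV 4.12 (cv2) and the standard library are available. Lean on these libraries where they do the work, as an engineer would, in place of code of your own. Each camera call takes 0.05 s, during which the arm holds its last target. There are 200 camera calls.

TASK

Check the bridge height gauge on its setting masters: first stand it flat on the bare granite plate, so that its sprung foot touches the plate and gives the zero. Lift every master in the wooden tray straight up out of its pocket by its black stem and set it down softly, upright, on the plate, with room round each for the gauge; then stand the gauge flat on the plate over each master in turn, from the shortest to the tallest, its foot resting on the middle of the master's head so that it reads the height. Finish with the masters standing on the plate and the gauge back on its rest, both legs on the pads; set the gauge down softly too, tip nothing over, and leave the two bottles and the lens stand where they are.

Things in the scene. Friction and masses are not known exactly. Their poses are not given: they have to be found in the camera images.
- plate: black granite surface plate, 220 mm (its x) by 370 mm (its y) and 30 mm thick, fixed to the table. Origin: centre of its underside; z up.
- plate_top (a point): centre of the granite plate's flat upper face (30 mm above the table); axes as the plate's.
- tray: fixed wooden insert block, 172 x 172 mm and 24 mm thick, with four round pockets 63 mm wide and 14 mm deep, their centres 41 mm either side of its middle in its x and y. Origin: centre of its underside; z up.
- rest: low rest of the gauge fixed on the table: a grey base 156 mm (its x) by 86 mm (its y) with a black rubber pad at either end, 40 mm (x) by 80 mm (y), centred at x = -56 and +56 mm, whose tops, 12 mm above the table, carry the gauge's two legs while its foot hangs free between them. Origin: centre of its underside; z up.
- gauge: bridge height gauge, 0.5 kg: aluminium arch 134 mm wide (its x), 64 mm deep (its y), 154 mm high, standing on its rest at the start. Two plate legs at x = -58 and +58 mm (soles 18 mm wide in x, 64 mm deep in y); the opening between them is 98 mm wide, 78 mm high. Origin: middle, on the level of the soles; z up. A grey display, 20 mm high, stands on the beam at x = +31 to +59 mm.
- gauge_grip (a point): middle of the gauge's black grip, 122 mm above the soles, over the middle of the gauge. The grip is 30 mm (gauge's x) by 28 mm (gauge's y) and rises from the beam's top at 92 mm to 152 mm above the soles: take it from above across the 28 mm, fingers closing along the gauge's y.
- gauge_foot (a joint): the gauge's reading, in m, 0 to 0.075: how far its sprung foot (steel disc of 16 mm under the middle of the beam) is pushed up. At 0, hanging free, the foot's underside is 5 mm below the soles; with the soles flat on the bare plate it reads 0.005, over a master 0.005 plus the master's height. Pushing it up takes 0.8 to 2.2 N, less than the gauge's weight.
- foot_tip (a point): centre of the underside of the gauge's sprung foot.
- master_36: steel setting master, 36 mm high over all, about 0.35 kg: a round foot 60 mm wide and 14 mm thick, on it a black round grip stem of 22 mm, and a bare steel head of 18 mm in the top 8 mm. At the start its foot fills a tray pocket, flush with the tray's top, so only the stem can be gripped. Origin: centre of its underside; z up. May be absent.
- master_46: steel setting master, 46 mm high over all, about 0.35 kg: a round foot 60 mm wide and 14 mm thick, on it a black round grip stem of 22 mm, and a bare steel head of 18 mm in the top 8 mm. At the start its foot fills a tray pocket, flush with the tray's top, so only the stem can be gripped. Origin: centre of its underside; z up. May be absent.
- master_56: steel setting master, 56 mm high over all, about 0.35 kg: a round foot 60 mm wide and 14 mm thick, on it a black round grip stem of 22 mm, and a bare steel head of 18 mm in the top 8 mm. At the start its foot fills a tray pocket, flush with the tray's top, so only the stem can be gripped. Origin: centre of its underside; z up. May be absent.
- master_66: steel setting master, 66 mm high over all, about 0.35 kg: a round foot 60 mm wide and 14 mm thick, on it a black round grip stem of 22 mm, and a bare steel head of 18 mm in the top 8 mm. At the start its foot fills a tray pocket, flush with the tray's top, so only the stem can be gripped. Origin: centre of its underside; z up. May be absent.
- bottle: white squeeze bottle with blue collar, 55 mm wide, 176 mm high; bystander. Origin: centre of its underside.
- dropper: small brown dropper bottle, 29 mm wide, 89 mm high; bystander. Origin: centre of its underside.
- lens_stand: lens in a ring on a post with a slotted base, 25 x 58 mm, 95 mm high; bystander. Origin: centre of its underside.
There are look-alikes about, which are no part of the job. What is shaped like the master_46 but red is not meant.

How it is judged:
By the outcome, as a careful person would: the job done as asked, in the order asked, and still so for the second after the job is handed in, with the robot touching nothing.
Of master_36, master_46, master_56, master_66 only 3 to 4 are there at a start; the rules pass over those that are not, and their reading is None.
At some moment in a run one of master_36, master_46, master_56, master_66 may be knocked a few centimetres aside while the robot is not near it.
It also fails if it takes over 210 s, if anything falls off the work surface, if the arm or the gripper's body presses on something with over 40 N, if the wrist force passes 120 N, or if a joint passes its speed limit or range.

## Working session

There is one attempt and no reset: what is moved stays moved. The work goes in short steps, Python scripts to look and compute and a tool call to move; the robot and the scene stay as the last step left them, time stands still between calls to the robot, and variables do not carry over. Pictures are saved under pics/ and viewed, at most 14 in all, crops included, and the job is handed in when it is done.

Besides the shell and the picture viewer there is one more tool, called as name(argument=value, ...), one argument or row to a line, values as JSON. move_arm: Moves the arm, as the interface text tells. Its arguments: {"type":"object","properties":{"plan":{"type":"string"},"grip_force":{"type":"number"}},"required":["plan"]}

```bash
ls; mkdir -p pics; python3 - <<'E'
from cell import robot,cams
import cv2,numpy as np
print({k:np.round(v,3).tolist() for k,v in robot.sense().items()})
for n in ("top","side"):
    im,d=cams.read_camera(n); cv2.imwrite(f"pics/{n}0.png",im); np.save(f"pics/{n}0.npy",d)
    m=cams.camera_model(n); print(n,{k:np.round(v,3).tolist() for k,v in m.items()})
print(cams.camera_model("wrist"))
E
```

```text
pics
{'time_s': 0.0, 'qpos': [59.499, 24.45, 4.231, 92.051, -1.954, 63.644, -3.845], 'joint_velocities': [-0.123, 0.086, 0.092, 0.023, -0.049, 0.071, 0.089], 'tau': [0.0, -93.581, 3.667, -45.419, -0.049, 0.02, 0.0], 'eef_pos': [0.252, -0.626, 0.205], 'tool_rot': [-179.927, 0.005, 21.933], 'wrist_force': [0.126, -0.353, 0.837], 'ft_torque': [0.022, -0.046, -0.004], 'grasp_force': 0.0, 'gripper_width': 0.094}
top {'mtx': [[605.551, 0.0, 316.118], [0.0, 605.551, 236.015], [0.0, 0.0, 1.0]], 'R': [[-0.001, -1.0, -0.016], [-0.988, 0.003, -0.152], [0.152, 0.016, -0.988]], 't': [-0.009, 0.57, 1.734]}
side {'mtx': [[458.049, 0.0, 320.415], [0.0, 458.049, 238.024], [0.0, 0.0, 1.0]], 'R': [[-0.946, -0.324, 0.008], [-0.174, 0.488, -0.856], [0.274, -0.811, -0.518]], 't': [0.499, 0.171, 1.112]}
{'mtx': array([[373.28681311,   0.        , 316.27875536],
       [  0.        , 373.28681311, 240.69113254],
       [  0.        ,   0.        ,   1.        ]]), 'tool_from_camera': array([[ 5.18388827e-05, -9.59921535e-01, -2.80268879e-01,
         8.21071368e-02],
       [ 9.99999928e-01, -5.59069781e-05,  3.76442763e-04,
         2.23296385e-04],
       [-3.77024501e-04, -2.80268878e-01,  9.59921462e-01,
        -1.79341002e-01],
       [ 0.00000000e+00,  0.00000000e+00,  0.00000000e+00,
         1.00000000e+00]])}
```

View pics/top0.png

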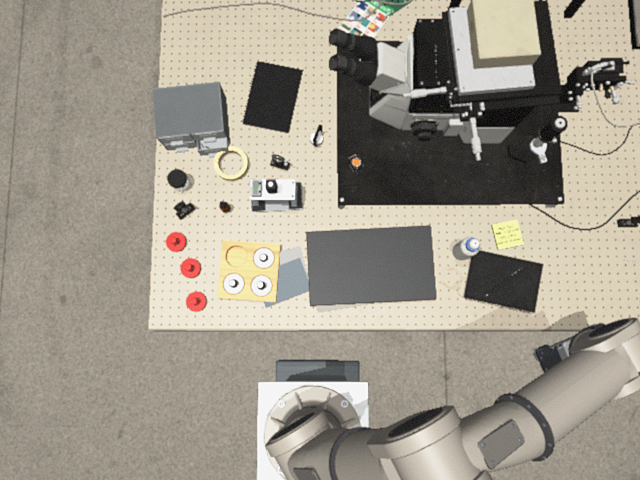

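View pics/side0.png

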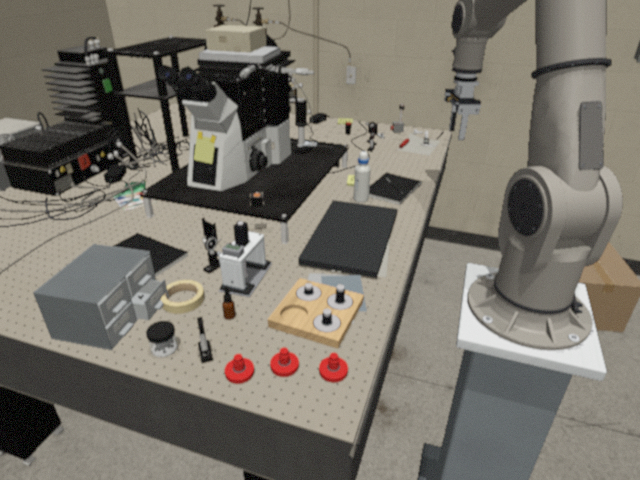

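The top view shows the plate at (370,265), and the tray at (250,272) with three masters at (264,258), (234,283) and (262,285); the pocket at (238,254) is empty. The gauge stands on its rest at (275,193). The red look-alikes at (176,242), (190,268) and (196,301) are not meant. The bottle is at (470,246) and the dropper at (225,207). Next I'll measure positions.

```bash
cat > h.py <<'E'
from cell import robot,cams
import cv2,numpy as np
from scipy.spatial.transform import Rotation as Ro
def cloud(n,d=None,im=None,s=None):
    """world points 480x640x3 ; n camera"""
    m=cams.camera_model(n)
    if n=="wrist" and s is None: s=robot.sense()
    if d is None: im,d=cams.read_camera(n)
    v,u=np.mgrid[:480,:640]; K=m["mtx"]
    P=np.stack([(u-K[0,2])/K[0,0]*d,(v-K[1,2])/K[1,1]*d,d],-1)
    if n=="wrist":
        T=m["tool_from_camera"]; P=P@T[:3,:3].T+T[:3,3]
        R=Ro.from_euler("xyz",s["tool_rot"],degrees=True).as_matrix()
        P=P@R.T+np.array(s["eef_pos"])
    else: P=(P-m["t"])@m["R"]
    P[d==0]=np.nan
    return im,P
def rect(P,sel):
    p=P[sel][:,:2].astype(np.float32); (c,w,a)=cv2.minAreaRect(p*1000); return np.round(c,1),np.round(w,1),round(a,1),len(p)
def status():
    s=robot.sense(); print({k:np.round(s[k],4).tolist() for k in("time_s","eef_pos","tool_rot","wrist_force","gripper_width","grasp_force")}); return s
E
python3 - <<'E'
from h import *
im=cv2.imread("pics/top0.png");_,P=cloud("top",np.load("pics/top0.npy"),im)
v,u=np.mgrid[:480,:640];z=P[...,2]
def box(a,b,c,d): return (u>=a)&(u<b)&(v>=c)&(v<d)
print("table z",np.nanmedian(z[box(160,210,310,325)]))
print("plate",rect(P,box(295,445,215,315)&(abs(z-.03)<.006)),np.nanmedian(z[240:290,330:420]))
print("tray",rect(P,box(212,288,235,308)&(abs(z-.024)<.006)))
for c in((264,258),(234,283),(262,285),(238,254)):
    b=(np.hypot(u-c[0],v-c[1])<9); zz=z[b]; hi=b&(z>.045)
    print(c,np.nanmax(zz),np.nanpercentile(zz,95),np.round(np.nanmean(P[hi],0),4),hi.sum(), np.nanmedian(zz))
b=box(243,310,172,215)
for lo,hi in((.09,.115),(.115,.135),(.135,.19)): print("gauge",lo,rect(P,b&(z>lo)&(z<hi)), np.nanmean(P[b&(z>lo)&(z<hi)],0))
for n,bb in(("bottle",box(455,485,230,262)),("dropper",box(215,235,195,215)),("lens?",box(305,330,120,150)),("lens2",box(170,198,198,220))): 
    s=bb&(z>.02);print(n,np.nanmean(P[s],0),np.nanmax(z[s]),rect(P,s))
cv2.imwrite("pics/c1.png",cv2.resize(im[165:310,150:320],None,fx=4,fy=4,interpolation=cv2.INTER_CUBIC))
E
```

```text
table z -0.00033662639022287823
plate (array([ 485.1, -170. ]), array([219.9, 369.9]), 2.8, 7689) 0.02890720240343157
tray (array([470.3, 189. ]), array([173.1, 172.9]), 85.8, 2324)
(264, 258) 0.05284028741552302 0.0455962319547347 [0.5072 0.1452 0.049 ] 14 0.025075447270250198
(234, 283) 0.06125147477647891 0.05616922261463016 [0.4318 0.2314 0.0531] 42 0.024031808569029936
(262, 285) 0.07796143483327116 0.06570503640765309 [0.4252 0.1498 0.0613] 49 0.024516413176348513
(238, 254) 0.03117295645857256 0.019990276927768544 [nan nan nan] 0 0.009558187499165517
gauge 0.09 (array([696.3, 114.3]), array([130.3,  61.8]), 89.7, 641) [0.69105783 0.10044292 0.10265598]
gauge 0.115 (array([695.9, 135.9]), array([74.4, 48.5]), 87.2, 176) [0.69578312 0.15209246 0.12277198]
gauge 0.135 (array([696.6, 113.2]), array([28.2, 28.6]), 89.6, 128) [0.69444212 0.11298641 0.1606845 ]
bottle [ 0.52218197 -0.43213342  0.1180579 ] 0.17964702561230933 (array([ 527.8, -454.2]), array([82.3, 54.1]), 89.5, 439)
dropper [0.65773362 0.26052673 0.05198197] 0.09323850811009309 (array([658.2, 261.1]), array([21.6, 27.5]), 45.7, 86)
lens? [ 0.88053584 -0.01418283  0.04761448] 0.07784382298976862 (array([878.6,  -9.4]), array([21.9, 54.4]), 70.3, 76)
lens2 [0.65209812 0.38525243 0.07203105] 0.1006042594010292 (array([649.7, 390.6]), array([13.5, 47.2]), 34.9, 102)<stdin>:10: RuntimeWarning: Mean of empty slice
```

View pics/c1.png

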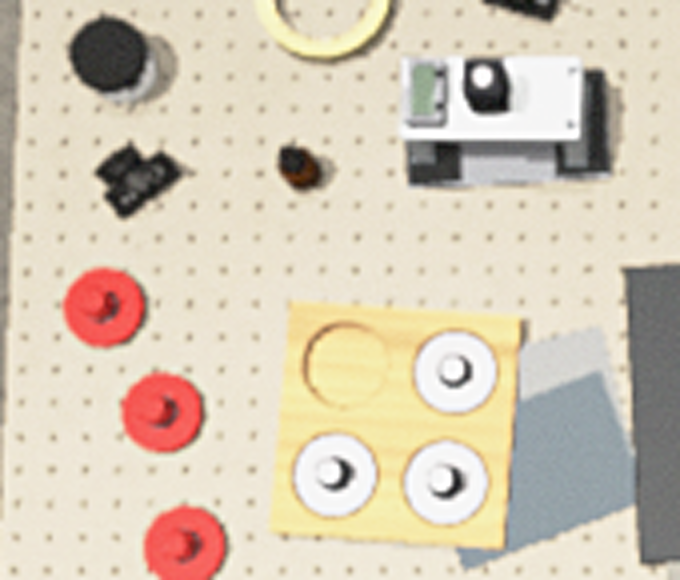

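The enlarged crop shows three white-footed, black-stemmed masters in the tray at crop pixels (455,370), (333,473) and (445,482), which fit the description; the red pieces on the left do not. The gauge's display faces left, so its +x is world +y. Next I hover over the gauge.

```bash
cat >> h.py <<'E'
def go(*wps,s=None):
    """each wp (x,y,z,yaw): tool-frame rotvec z & shift mm from present pose"""
    s=s or robot.sense(); R0=Ro.from_euler("xyz",s["tool_rot"],degrees=True)
    for w in wps:
        R=Ro.from_euler("xyz",[180,0,w[3]],degrees=True)
        print(w,"rot",np.round((R0.inv()*R).as_rotvec(),4),"mm",np.round(R0.inv().apply(np.array(w[:3])-s["eef_pos"])*1000,1))
E
python3 - <<'E'
from h import *
go((.33,-.5,.33,22),(.6965,.06,.33,90))
E
```

```text
(0.33, -0.5, 0.33, 22) rot [-0.0012  0.0001 -0.0012] mm [ 119.4  -87.7 -125.1]
(0.6965, 0.06, 0.33, 90) rot [-1.1000e-03 -6.0000e-04 -1.1881e+00] mm [ 668.5 -470.3 -124.7]
```

move_arm(
  plan="0 0 0 0 0 -50 1;0 0 0 20 -15 -90 1;0 0 0 60 -44 -125 1;0 0 -0.1 105 -75 -125 1;0 0 -0.25 150 -106 -125 1;0 0 -0.4 200 -141 -125 1;0 0 -0.55 250 -176 -125 1;0 0 -0.7 300 -211 -125 1;0 0 -0.85 350 -246 -125 1;0 0 -1 400 -281 -125 1;0 0 -1.1 450 -316 -125 1;0 0 -1.188 500 -352 -125 1",
)

```text
time_s: 1.6
eef_pos: [0.5851, -0.1113, 0.3304]
tool_rot: [-180.0, 0.0, 90.1]
wrist_force: [0.1, -0.4, 0.2]
gripper_width: 0.0944
grasp_force: 0.0
```

```bash
python3 - <<'E'
from h import *
status()
go((.6965,.06,.33,90))
E
```

```text
{'time_s': 1.6, 'eef_pos': [0.5851, -0.1113, 0.3304], 'tool_rot': [-179.9939, 0.0026, 90.1493], 'wrist_force': [0.1028, -0.4147, 0.1734], 'gripper_width': 0.0944, 'grasp_force': 0.0}
(0.6965, 0.06, 0.33, 90) rot [-0.0001  0.      0.0026] mm [171.  111.8   0.4]
```

move_arm(
  plan="0 0 0.0026 45 30 0 1;0 0 0.0026 90 60 0 1;0 0 0.0026 135 90 0 1;0 0 0.0026 171 112 0 1;0 0 0.0026 171 112 0 1",
)

```text
time_s: 2.22
eef_pos: [0.6968, 0.0621, 0.3291]
tool_rot: [-179.9, -0.1, 90.1]
wrist_force: [0.3, -0.8, -0.1]
gripper_width: 0.094
grasp_force: 0.0
```

```bash
python3 - <<'E'
from h import *
s=status(); im,P=cloud("wrist",s=s); cv2.imwrite("pics/w1.png",im); np.save("pics/w1.npy",P)
z=P[...,2]; near=(abs(P[...,0]-.6965)<.08)&(abs(P[...,1]-.1135)<.1)
for lo,hi in((.097,.112),(.118,.13),(.155,.175)):
    b=near&(z>lo)&(z<hi); print(lo,rect(P,b),np.nanmedian(z[b]))
b=near&(z>.005)&(z<.02); print("rest",rect(P,b))
E
```

```text
{'time_s': 2.225, 'eef_pos': [0.6968, 0.0621, 0.3291], 'tool_rot': [-179.8896, -0.0972, 90.1124], 'wrist_force': [0.3023, -0.7883, -0.1105], 'gripper_width': 0.094, 'grasp_force': 0.0}
0.097 (array([699.5, 114.5]), array([130.2,  60. ]), 89.1, 4494) 0.10391510879733235
0.118 (array([700.3, 149.8]), array([47.7, 46.1]), 0.3, 1461) 0.1232669170441214
0.155 (array([699.2, 114.9]), array([27.8, 29.5]), 0.4, 990) 0.16384625256543367
rest (array([717.1, 124.7]), array([124.2, 174. ]), 2.0, 490)
```

View pics/w1.png

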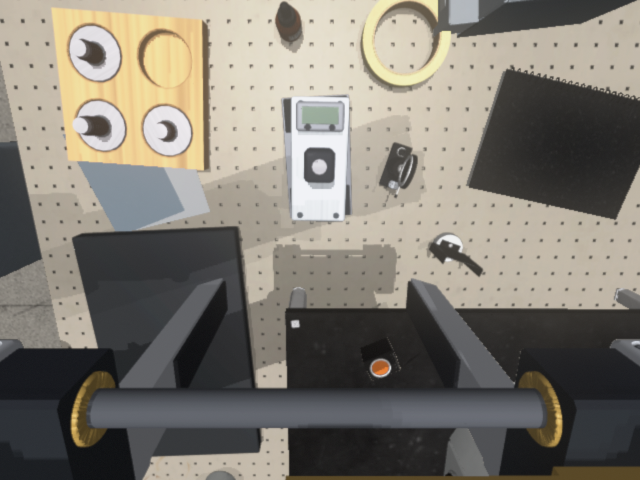

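The wrist view shows the gauge at (320,160) with its display at (320,115), so gauge +x is world +y. The lens stand at (400,170) is close by on the far side but below finger level. Descend on the grip.

move_arm(
  plan="0 0 0 30 1 0 0.3;0 0 0 52 2 -10 0.3;0 0 0 52 2 40 0.3;0 0 0 52 2 90 0.3;0 0 0 52 2 135 0.3;0 0 0 52 2 175 0.3;0 0 0 52 2 203 0.3;0 0 0 52 2 211 0.3;0 0 0 52 2 211 0.3;0 0 0 52 2 211 0.3",
  grip_force=30,
)

```text
time_s: 3.52
eef_pos: [0.6994, 0.1102, 0.1212]
tool_rot: [179.9, -0.0, 89.8]
wrist_force: [-0.9, -0.3, 0.2]
gripper_width: 0.0612
grasp_force: 0.0
```

move_arm(
  plan="0 0 0 0 0 0 -1;0 0 0 0 0 0 -1;0 0 0 0 0 0 -1;0 0 0 0 0 0 -1;0 0 0 0 0 0 -1;0 0 0 0 0 0 -1;0 0 0 0 0 0 -1",
  grip_force=30,
)

```text
time_s: 4.4
eef_pos: [0.6986, 0.1102, 0.1196]
tool_rot: [180.0, -0.0, 89.9]
wrist_force: [0.6, -0.8, 2.4]
gripper_width: 0.0281
grasp_force: 29.9
```

```bash
python3 - <<'E'
from h import *
s=status()
go((.6985,.1145,.23,90),(.545,-.283,.23,90))
E
```

```text
{'time_s': 4.4, 'eef_pos': [0.6986, 0.1102, 0.1196], 'tool_rot': [179.9954, -0.0049, 89.8524], 'wrist_force': [0.6384, -0.7987, 2.372], 'gripper_width': 0.0281, 'grasp_force': 29.9301}
(0.6985, 0.1145, 0.23, 90) rot [ 0.0001 -0.0001 -0.0026] mm [ 4.300e+00 -1.000e-01 -1.104e+02]
(0.545, -0.283, 0.23, 90) rot [ 0.0001 -0.0001 -0.0026] mm [-393.6 -152.6 -110.5]
```

move_arm(
  plan="0 0 0 0 0 -4 -1;0 0 0 0 0 -15 -1;0 0 0 0 0 -40 -1;0 0 0 0 0 -75 -1;0 0 -0.0026 -20 -8 -105 -1;0 0 -0.0026 -55 -22 -110 -1;0 0 -0.0026 -95 -38 -110 -1;0 0 -0.0026 -140 -55 -110 -1;0 0 -0.0026 -185 -73 -110 -1;0 0 -0.0026 -230 -90 -110 -1;0 0 -0.0026 -275 -108 -110 -1;0 0 -0.0026 -315 -123 -110 -1",
)

```text
time_s: 5.9
eef_pos: [0.5738, -0.2062, 0.2302]
tool_rot: [180.0, 0.0, 90.0]
wrist_force: [0.5, -0.4, -5.5]
gripper_width: 0.0281
grasp_force: 30.0
```

```bash
python3 - <<'E'
from h import *
s=status()
go((.545,-.287,.15,90),(.545,-.287,.1376,90))
E
```

```text
{'time_s': 5.9, 'eef_pos': [0.5738, -0.2062, 0.2302], 'tool_rot': [179.982, 0.0186, 89.9626], 'wrist_force': [0.5233, -0.4078, -5.4697], 'gripper_width': 0.0281, 'grasp_force': 29.9565}
(0.545, -0.287, 0.15, 90) rot [ 0.0003  0.0003 -0.0007] mm [-80.8 -28.8  80.2]
(0.545, -0.287, 0.1376, 90) rot [ 0.0003  0.0003 -0.0007] mm [-80.8 -28.8  92.6]
```

move_arm(
  plan="0 0 0 -30 -11 0 -1;0 0 0 -60 -21 0 -1;0 0 0 -79 -29 15 -1;0 0 0 -79 -29 40 -1;0 0 0 -79 -29 60 -1;0 0 0 -79 -29 75 -1;0 0 0 -79 -29 82 -1;0 0 0 -79 -29 86 -1;0 0 0 -79 -29 88 -1;0 0 0 -79 -29 89 -1;0 0 0 -79 -29 89 -1;0 0 0 -79 -29 89 -1",
)

```text
time_s: 7.4
eef_pos: [0.546, -0.2836, 0.1408]
tool_rot: [180.0, 0.0, 90.0]
wrist_force: [-0.1, -0.0, -4.8]
gripper_width: 0.0277
grasp_force: 30.0
```

move_arm(
  plan="0 0 0 0 0 0.5 -1;0 0 0 0 0 1 -1;0 0 0 0 0 1.5 -1;0 0 0 0 0 2 -1;0 0 0 0 0 2.4 -1;0 0 0 0 0 2.8 -1;0 0 0 0 0 3.2 -1;0 0 0 0 0 3.2 -1;0 0 0 0 0 3.2 -1",
)

```text
time_s: 8.52
eef_pos: [0.5458, -0.2835, 0.1375]
tool_rot: [180.0, 0.0, 90.0]
wrist_force: [-1.1, 2.4, 3.7]
gripper_width: 0.0277
grasp_force: 30.0
```

move_arm(
  plan="0 0 0 0 0 0 0.1;0 0 0 0 0 0 0.1;0 0 0 0 0 0 0.1;0 0 0 0 0 0 0.1;0 0 0 0 0 -10 0.1;0 0 0 0 0 -35 0.1;0 0 0 0 0 -75 0.1;0 0 0 0 0 -110 0.1;0 0 0 0 0 -110 0.1",
)

```text
time_s: 9.65
eef_pos: [0.5471, -0.284, 0.2509]
tool_rot: [179.7, 0.1, 90.0]
wrist_force: [-0.7, 0.3, 0.3]
gripper_width: 0.0515
grasp_force: 0.0
```

```bash
python3 - <<'E'
from h import *
s=status(); go((.468,.06,.26,90))
im,P=cloud("top"); z=P[...,2]
b=(abs(P[...,0]-.545)<.1)&(abs(P[...,1]+.28)<.1)&(z>.11)&(z<.13); print(rect(P,b),np.nanmedian(z[b]))
cv2.imwrite("pics/t1.png",cv2.resize(im[220:320,290:450],None,fx=4,fy=4))
E
```

```text
{'time_s': 9.65, 'eef_pos': [0.5471, -0.284, 0.2509], 'tool_rot': [179.7382, 0.1292, 89.9928], 'wrist_force': [-0.7181, 0.2997, 0.3221], 'gripper_width': 0.0515, 'grasp_force': 0.0}
(0.468, 0.06, 0.26, 90) rot [ 0.0046  0.0023 -0.0001] mm [344.  -79.1 -10.3]
(array([ 543.7, -246.8]), array([66.7, 58.6]), 88.8, 266) 0.12093102466240485
```

move_arm(
  plan="0 0 0 20 -4 -20 0;0 0 0 65 -12 -20 0;0 0 0 115 -21 -20 0;0 0 0 165 -30 -20 0;0 0 0 215 -39 -20 0;0 0 0 265 -48 -20 0;0 0 0 315 -57 -20 0;0 0 0 365 -66 -10 0;0 0 0 410 -74 -5 0;0 0 0 435 -79 0 0;0 0 0 444 -79 0 0;0 0 0 444 -79 0 0",
)

```text
time_s: 11.2
eef_pos: [0.4667, 0.1606, 0.2476]
tool_rot: [-180.0, 0.0, 90.0]
wrist_force: [0.1, -0.2, -0.4]
gripper_width: 0.0469
grasp_force: 0.0
```

```bash
python3 - <<'E'
from h import *
s=status(); im,P=cloud("wrist",s=s); cv2.imwrite("pics/w2.png",im)
z=P[...,2]
print("tray",rect(P,(abs(P[...,0]-.47)<.11)&(abs(P[...,1]-.189)<.11)&(abs(z-.024)<.004)),np.nanmedian(z[(abs(P[...,0]-.47)<.02)&(abs(P[...,1]-.189)<.02)]))
for c in((.508,.145),(.432,.233),(.426,.151)):
    r=np.hypot(P[...,0]-c[0],P[...,1]-c[1])<.028; b=r&(z>.035); t=np.nanpercentile(z[b],90); b2=b&(z>t-.003)
    print(c,np.round(t,4),np.nanmax(z[b]),b.sum(),rect(P,b2),np.round(np.nanmean(P[b2],0),4))
E
```

```text
{'time_s': 11.2, 'eef_pos': [0.4667, 0.1606, 0.2476], 'tool_rot': [-179.9972, 0.008, 90.0398], 'wrist_force': [0.105, -0.1726, -0.4255], 'gripper_width': 0.0469, 'grasp_force': 0.0}
tray (array([472.2, 189.2]), array([172.6, 172.5]), 86.0, 21037) 0.3617836806281004
(0.508, 0.145) 0.348 0.36038995102448934 3986 (array([491.8, 159.3]), array([17.8,  1. ]), 89.2, 564) [0.492  0.1621 0.3508]
(0.432, 0.233) 0.0568 0.0581627173390592 423 (array([434., 233.]), array([17.1, 16.5]), 44.0, 270) [0.4342 0.2332 0.056 ]
(0.426, 0.151) 0.3683 0.37019045380900556 6956 (array([431.1, 176.3]), array([ 4.5, 22.5]), 84.8, 834) [0.4279 0.1772 0.3688]
```

View pics/w2.png

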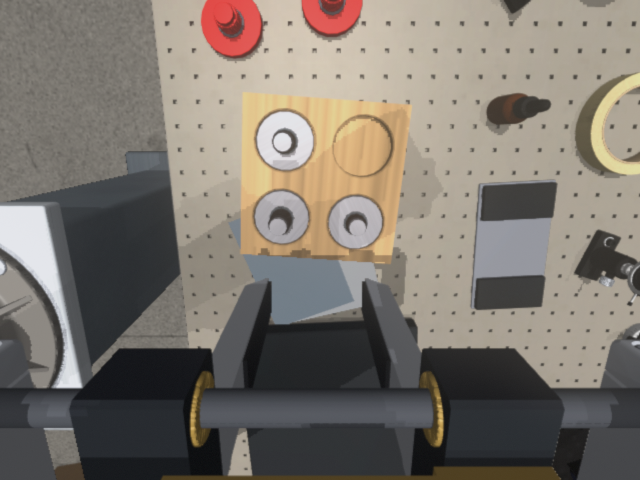

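The wrist view shows the masters at (284,140), (277,220) and (356,226); the empty pocket is at (362,145) and the bare rest at (512,245). Some of the points came from the fingers, so I'll clip them.

```bash
python3 - <<'E'
from h import *
s=robot.sense(); im,P=cloud("wrist",s=s); z=P[...,2]
P[z>.12]=np.nan
for c in((.509,.145),(.434,.233),(.428,.151)):
    r=np.hypot(P[...,0]-c[0],P[...,1]-c[1])<.028; b=r&(z>.035)&(z<.1); t=np.nanpercentile(z[b],95); b2=b&(z>t-.003)
    print(c,np.round(t,4),rect(P,b2))
near=(abs(P[...,0]-.7)<.07)&(abs(P[...,1]-.114)<.1)
for lo,hi in((.004,.009),(.0095,.016)): print("rest",rect(P,near&(z>lo)&(z<hi)))
g=im.astype(int).sum(2)<210
for q in((.114-.056),(.114+.056)):
    b=near&(abs(P[...,1]-q)<.03)&(z>.009)&(z<.02); print("pad",rect(P,b))
go((.428,.151,.10,90),(.434,.233,.10,90),(.509,.145,.10,90),s=s)
E
```

```text
(0.509, 0.145) 0.0472 (array([510.3, 145.8]), array([17. , 16.8]), 76.3, 216)
(0.434, 0.233) 0.0572 (array([434.4, 233.2]), array([16.9, 16.5]), 43.0, 267)
(0.428, 0.151) 0.0669 (array([428.5, 151.5]), array([16.9, 17.3]), 68.6, 244)
rest (array([714.4, 122.8]), array([120.3, 175.4]), 3.2, 2791)
rest (array([715.9, 123.5]), array([117.6, 174.8]), 3.3, 4604)
pad (array([701.5,  55.5]), array([81.2, 40.7]), 3.5, 2078)
pad (array([695.3, 167.1]), array([81.4, 40.4]), 3.0, 2537)
(0.428, 0.151, 0.1, 90) rot [ 0.      0.0002 -0.0005] mm [ -8.8 -38.9 147.5]
(0.434, 0.233, 0.1, 90) rot [ 0.      0.0002 -0.0005] mm [ 73.2 -33.  147.5]
(0.509, 0.145, 0.1, 90) rot [ 0.      0.0002 -0.0005] mm [-14.8  42.1 147.5]
```

The masters present are 36 at (0.510, 0.1455), 46 at (0.434, 0.233) and 56 at (0.4285, 0.1515); 66 is absent. I'll pick the 36 first.

move_arm(
  plan="0 0 0 -15 40 40 0;0 0 0 -15 43.5 90 0;0 0 0 -15 43.5 140 0;0 0 0 -15 43.5 180 0;0 0 0 -15 43.5 200 0;0 0 0 -15 43.5 210 0;0 0 0 -15 43.5 214 0;0 0 0 -15 43.5 216 0;0 0 0 -15 43.5 217 0;0 0 0 -15 43.5 217 0;0 0 0 -15 43.5 217 0;0 0 0 -15 43.5 217 0",
)

```text
time_s: 12.8
eef_pos: [0.5103, 0.1455, 0.0304]
tool_rot: [180.0, -0.0, 90.0]
wrist_force: [-1.1, -0.8, -0.6]
gripper_width: 0.0471
grasp_force: 0.0
```

```bash
python3 - <<'E'
from h import *
s=status(); im,P=cloud("wrist",s=s); cv2.imwrite("pics/w3.png",im)
E
```

```text
{'time_s': 12.8, 'eef_pos': [0.5103, 0.1455, 0.0304], 'tool_rot': [179.993, -0.004, 89.9959], 'wrist_force': [-1.0692, -0.8293, -0.6054], 'gripper_width': 0.0471, 'grasp_force': 0.0}
```

View pics/w3.png

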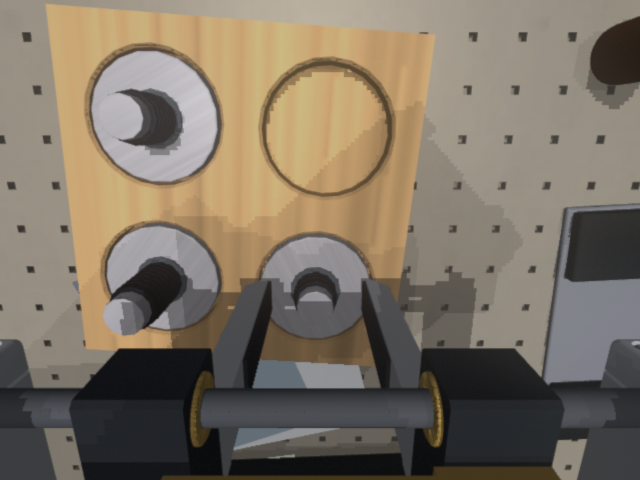

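The fingers straddle the 36's stem at (317,295), well centred. Next I close and lift.

move_arm(
  plan="0 0 0 0 0 1 0;0 0 0 0 0 2 0;0 0 0 0 0 2 -1;0 0 0 0 0 2 -1;0 0 0 0 0 2 -1;0 0 0 0 0 2 -1;0 0 0 0 0 2 -1;0 0 0 0 0 2 -1;0 0 0 0 0 2 -1",
  grip_force=35,
)

```text
time_s: 13.98
eef_pos: [0.5103, 0.1455, 0.0283]
tool_rot: [-180.0, -0.0, 90.0]
wrist_force: [-0.6, 0.8, 0.0]
gripper_width: 0.0207
grasp_force: 35.0
```

move_arm(
  plan="0 0 0 0 0 -2 -1;0 0 0 0 0 -5 -1;0 0 0 0 0 -9 -1;0 0 0 0 0 -14 -1;0 0 0 0 0 -20 -1;0 0 0 0 0 -35 -1;0 0 0 0 0 -65 -1;0 0 0 0 0 -100 -1;0 0 0 0 0 -135 -1;0 0 0 0 0 -145 -1;0 0 0 0 0 -145 -1",
)

```text
time_s: 15.35
eef_pos: [0.5104, 0.1453, 0.1736]
tool_rot: [179.9, 0.0, 90.0]
wrist_force: [0.5, 0.2, -3.2]
gripper_width: 0.0206
grasp_force: 35.0
```

```bash
python3 - <<'E'
from h import *
s=status(); go((.44,-.25,.172,0),(.44,-.25,.08,0))
print(s["qpos"])
E
```

```text
{'time_s': 15.35, 'eef_pos': [0.5104, 0.1453, 0.1736], 'tool_rot': [179.9456, 0.0055, 89.9839], 'wrist_force': [0.5313, 0.2358, -3.1547], 'gripper_width': 0.0206, 'grasp_force': 34.9991}
(0.44, -0.25, 0.172, 0) rot [ 8.0000e-04 -7.0000e-04  1.5705e+00] mm [-395.3  -70.3    1.6]
(0.44, -0.25, 0.08, 0) rot [ 8.0000e-04 -7.0000e-04  1.5705e+00] mm [-395.3  -70.4   93.6]
[  9.20592865  16.49380102 -37.59720528 110.6088973   11.99341542
  56.72413744 -33.8902843 ]
```

move_arm(
  plan="0 0 0 -20 -8 0 -1;0 0 0.1 -55 -25 0 -1;0 0 0.25 -95 -45 0 -1;0 0 0.4 -135 -70 0 -1;0 0 0.55 -175 -70 0 -1;0 0 0.7 -215 -70 0 -1;0 0 0.85 -255 -70 0 -1;0 0 1 -295 -70 0 -1;0 0 1.15 -335 -70 0 -1;0 0 1.3 -365 -70 0 -1;0 0 1.45 -385 -70 0 -1;0 0 1.57 -395 -70 0 -1",
)

```text
time_s: 16.85
eef_pos: [0.4392, -0.2504, 0.1716]
tool_rot: [-180.0, 0.1, -0.3]
wrist_force: [-0.1, 0.1, -2.7]
gripper_width: 0.0206
grasp_force: 35.0
```

```bash
python3 - <<'E'
from h import *
s=status(); go((.44,-.25,.0483,0)); print(s["qpos"])
E
```

```text
{'time_s': 16.85, 'eef_pos': [0.4392, -0.2504, 0.1716], 'tool_rot': [-179.9505, 0.1446, -0.2821], 'wrist_force': [-0.132, 0.1413, -2.7039], 'gripper_width': 0.0206, 'grasp_force': 34.9977}
(0.44, -0.25, 0.0483, 0) rot [-0.0009  0.0025 -0.0049] mm [  1.1  -0.3 123.3]
[ 33.68516412  11.42242646 -12.74055498 114.73048359   3.08899012
  54.31355781 -70.90302757]
```

move_arm(
  plan="0 0 0 1 0 30 -1;0 0 0 1 0 65 -1;0 0 0 1 0 95 -1;0 0 0 1 0 110 -1;0 0 0 1 0 117 -1;0 0 0 1 0 119 -1;0 0 0 1 0 120 -1;0 0 0 1 0 121 -1;0 0 0 1 0 121.5 -1;0 0 0 1 0 121.5 -1",
)

```text
time_s: 18.1
eef_pos: [0.4413, -0.2496, 0.052]
tool_rot: [180.0, -0.0, 0.0]
wrist_force: [-0.2, 0.5, -2.5]
gripper_width: 0.0204
grasp_force: 35.0
```

move_arm(
  plan="0 0 0 0 0 0.6 -1;0 0 0 0 0 1.2 -1;0 0 0 0 0 1.8 -1;0 0 0 0 0 2.4 -1;0 0 0 0 0 3 -1;0 0 0 0 0 3.4 -1;0 0 0 0 0 3.7 -1;0 0 0 0 0 3.7 -1;0 0 0 0 0 3.7 -1",
)

```text
time_s: 19.23
eef_pos: [0.4413, -0.2496, 0.0483]
tool_rot: [180.0, -0.0, 0.0]
wrist_force: [-2.9, 1.5, 6.0]
gripper_width: 0.0207
grasp_force: 35.0
```

move_arm(
  plan="0 0 0 0 0 0 -0.1;0 0 0 0 0 0 -0.1;0 0 0 0 0 0 -0.1;0 0 0 0 0 0 -0.1;0 0 0 0 0 -3 -0.1;0 0 0 0 0 -15 -0.1;0 0 0 0 0 -40 -0.1;0 0 0 0 0 -80 -0.1;0 0 0 0 0 -130 0;0 0 0 0 0 -160 0;0 0 0 0 0 -170 0",
)

```text
time_s: 20.6
eef_pos: [0.442, -0.2498, 0.2207]
tool_rot: [179.9, -0.2, 0.0]
wrist_force: [0.0, 0.5, 0.5]
gripper_width: 0.047
grasp_force: 0.0
```

```bash
python3 - <<'E'
from h import *
s=status(); go((.434,.19,.2,90))
E
```

```text
{'time_s': 20.6, 'eef_pos': [0.442, -0.2498, 0.2207], 'tool_rot': [179.9085, -0.1799, 0.0398], 'wrist_force': [0.0379, 0.491, 0.467], 'gripper_width': 0.047, 'grasp_force': 0.0}
(0.434, 0.19, 0.2, 90) rot [ 3.7000e-03 -1.2000e-03 -1.5701e+00] mm [  -7.7 -439.9   20. ]
```

move_arm(
  plan="0 0 -0.05 0 -25 0 0;0 0 -0.2 0 -65 0 0;0 0 -0.35 5 -110 0 0;0 0 -0.5 10 -155 0 0;0 0 -0.65 10 -200 0 0;0 0 -0.8 10 -245 0 0;0 0 -0.95 5 -290 0 0;0 0 -1.1 0 -330 0 0;0 0 -1.25 0 -365 0 0;0 0 -1.4 -5 -395 0 0;0 0 -1.57 -8 -410 0 0;0 0 -1.57 -8 -410 0 0",
)

```text
time_s: 22.1
eef_pos: [0.4317, 0.1617, 0.2174]
tool_rot: [-179.9, 0.0, 90.2]
wrist_force: [0.4, 0.5, -0.1]
gripper_width: 0.047
grasp_force: 0.0
```

```bash
cat >> h.py <<'E'
def heads(P,cs,base,r=.05):
    z=P[...,2]
    for c in cs:
        b=(np.hypot(P[...,0]-c[0],P[...,1]-c[1])<r)&(z>base+.03)&(z<base+.07)
        if b.sum()<20: print(c,"none"); continue
        t=np.percentile(z[b],95); print(c,"top",round(t-base,4),rect(P,b&(z>t-.003)))
E
python3 - <<'E'
from h import *
s=status(); im,P=cloud("wrist",s=s)
heads(P,((.434,.233),(.4285,.1515)),.01,.028); cv2.imwrite("pics/w4.png",im)
im,P=cloud("top"); heads(P,((.44,-.25),),.03)
go((.4345,.233,.04,90),s=s)
E
```

```text
{'time_s': 22.1, 'eef_pos': [0.4317, 0.1617, 0.2174], 'tool_rot': [-179.9172, 0.0018, 90.1609], 'wrist_force': [0.3721, 0.4574, -0.0672], 'gripper_width': 0.047, 'grasp_force': 0.0}
(0.434, 0.233) top 0.0471 (array([434. , 233.2]), array([16.6, 16.8]), 46.3, 315)
(0.4285, 0.1515) top 0.0572 (array([428.3, 151.6]), array([16.9, 17. ]), 11.1, 280)
(0.44, -0.25) top 0.0399 (array([ 437.7, -249.2]), array([11.8, 14.5]), 44.4, 9)
(0.4345, 0.233, 0.04, 90) rot [-0.0014  0.      0.0028] mm [ 71.3   3.3 177.4]
```

move_arm(
  plan="0 0 0.0028 40 2 0 0;0 0 0.0028 65 2.5 20 0;0 0 0.0028 71.5 2.5 70 0;0 0 0.0028 71.5 2.5 120 0;0 0 0.0028 71.5 2.5 155 0;0 0 0.0028 71.5 2.5 173 0;0 0 0.0028 71.5 2.5 181 0;0 0 0.0028 71.5 2.5 184 0;0 0 0.0028 71.5 2.5 186 0;0 0 0.0028 71.5 2.5 186 0;0 0 0.0028 71.5 2.5 186 0",
)

```text
time_s: 23.58
eef_pos: [0.4357, 0.2321, 0.0326]
tool_rot: [180.0, -0.0, 89.8]
wrist_force: [0.9, 0.4, -0.2]
gripper_width: 0.0473
grasp_force: 0.0
```

move_arm(
  plan="0 0 0 0 0 0 -1;0 0 0 0 0 0 -1;0 0 0 0 0 0 -1;0 0 0 0 0 0 -1;0 0 0 0 0 0 -1;0 0 0 0 0 0 -1;0 0 0 0 0 0 -1",
)

```text
time_s: 24.45
eef_pos: [0.4353, 0.2319, 0.0321]
tool_rot: [-180.0, 0.0, 89.8]
wrist_force: [-4.4, -0.3, 5.6]
gripper_width: 0.0214
grasp_force: 35.0
```

move_arm(
  plan="0 0 0 0 0 -2 -1;0 0 0 0 0 -5 -1;0 0 0 0 0 -9 -1;0 0 0 0 0 -14 -1;0 0 0 0 0 -20 -1;0 0 0 0 0 -35 -1;0 0 0 0 0 -65 -1;0 0 0 0 0 -100 -1;0 0 0 -25 8 -125 -1;0 0 0 -65 22 -130 -1;0 0 0 -110 40 -130 -1;0 0 0 -155 58 -130 -1",
)

```text
time_s: 25.95
eef_pos: [0.4937, 0.0755, 0.1634]
tool_rot: [179.9, -0.0, 89.9]
wrist_force: [0.8, 0.8, -3.6]
gripper_width: 0.0211
grasp_force: 35.0
```

```bash
python3 - <<'E'
from h import *
s=status(); go((.545,-.08,.0521,90),s=s)
E
```

```text
{'time_s': 25.95, 'eef_pos': [0.4937, 0.0755, 0.1634], 'tool_rot': [179.9072, -0.004, 89.8583], 'wrist_force': [0.7754, 0.7937, -3.5732], 'gripper_width': 0.0211, 'grasp_force': 34.9976}
(0.545, -0.08, 0.0521, 90) rot [ 0.0016 -0.0001 -0.0025] mm [-155.3   51.5  111.4]
```

move_arm(
  plan="0 0 0 -45 16 0 -1;0 0 0 -90 32 0 -1;0 0 0 -130 45 0 -1;0 0 0 -153 51 20 -1;0 0 0 -154 51 55 -1;0 0 0 -154 51 85 -1;0 0 0 -154 51 99 -1;0 0 0 -154 51 104 -1;0 0 0 -154 51 106 -1;0 0 0 -154 51 107 -1;0 0 0 -154 51 107 -1;0 0 0 -154 51 107 -1",
)

```text
time_s: 27.45
eef_pos: [0.5438, -0.0774, 0.0555]
tool_rot: [180.0, 0.0, 89.8]
wrist_force: [0.3, -0.6, -3.6]
gripper_width: 0.0211
grasp_force: 35.0
```

```bash
python3 - <<'E'
from h import *
s=status(); go((.545,-.08,.0521,90),s=s)
E
```

```text
{'time_s': 27.45, 'eef_pos': [0.5438, -0.0774, 0.0555], 'tool_rot': [179.9647, 0.0075, 89.8323], 'wrist_force': [0.2513, -0.5584, -3.6043], 'gripper_width': 0.0211, 'grasp_force': 34.9971}
(0.545, -0.08, 0.0521, 90) rot [ 0.0006  0.0001 -0.0029] mm [-2.6  1.2  3.4]
```

move_arm(
  plan="0 0 0 0 0 0.6 -1;0 0 0 0 0 1.2 -1;0 0 0 0 0 1.8 -1;0 0 0 0 0 2.4 -1;0 0 0 0 0 2.8 -1;0 0 0 0 0 3.2 -1;0 0 0 0 0 3.4 -1;0 0 0 0 0 3.4 -1;0 0 0 0 0 3.4 -1",
)

```text
time_s: 28.58
eef_pos: [0.5436, -0.0773, 0.0521]
tool_rot: [180.0, 0.0, 89.8]
wrist_force: [-2.6, -0.7, 5.5]
gripper_width: 0.0209
grasp_force: 35.0
```

move_arm(
  plan="0 0 0 0 0 0 -0.1;0 0 0 0 0 0 -0.1;0 0 0 0 0 0 -0.1;0 0 0 0 0 0 -0.1;0 0 0 0 0 -3 -0.1;0 0 0 0 0 -15 -0.1;0 0 0 0 0 -40 -0.1;0 0 0 0 0 -80 -0.1;0 0 0 0 0 -125 0;0 0 0 30 -15 -150 0;0 0 0 75 -40 -160 0;0 0 0 120 -65 -160 0",
)

```text
time_s: 30.08
eef_pos: [0.4786, 0.0442, 0.2134]
tool_rot: [179.9, 0.0, 89.8]
wrist_force: [0.0, 0.8, -1.2]
gripper_width: 0.0469
grasp_force: 0.0
```

```bash
python3 - <<'E'
from h import *
s=status(); go((.4285,.1515,.035,90),s=s)
E
```

```text
{'time_s': 30.075, 'eef_pos': [0.4786, 0.0442, 0.2134], 'tool_rot': [179.8612, 0.0099, 89.8136], 'wrist_force': [0.0295, 0.7641, -1.2106], 'gripper_width': 0.0469, 'grasp_force': 0.0}
(0.4285, 0.1515, 0.035, 90) rot [ 0.0024  0.0002 -0.0033] mm [107.2 -50.9 178.3]
```

move_arm(
  plan="0 0 -0.0033 35 -17 0 0;0 0 -0.0033 75 -35 0 0;0 0 -0.0033 100 -49 0 0;0 0 -0.0033 108 -51 0 0;0 0 -0.0033 108 -51 0 0;0 0 -0.0033 108 -51 0 0",
)

```text
time_s: 30.82
eef_pos: [0.4287, 0.15, 0.2118]
tool_rot: [-180.0, 0.0, 90.0]
wrist_force: [1.1, -1.0, -0.7]
gripper_width: 0.0468
grasp_force: 0.0
```

```bash
python3 - <<'E'
from h import *
s=status(); im,P=cloud("wrist",s=s)
heads(P,((.4285,.1515),),.01,.028)
im,P=cloud("top"); heads(P,((.44,-.25),(.544,-.077)),.03)
go((.4285,.1515,.035,90),s=s)
E
```

```text
{'time_s': 30.825, 'eef_pos': [0.4287, 0.15, 0.2118], 'tool_rot': [-179.9964, 0.0012, 89.9508], 'wrist_force': [1.0904, -1.0313, -0.7338], 'gripper_width': 0.0468, 'grasp_force': 0.0}
(0.4285, 0.1515) top 0.0571 (array([428.5, 151.5]), array([16.9, 17.5]), 52.7, 296)
(0.44, -0.25) top 0.0391 (array([ 439.7, -250.2]), array([11.4, 14.7]), 87.5, 12)
(0.544, -0.077) top 0.0508 (array([539.6, -76.4]), array([ 6.1, 14.8]), 46.0, 6)
(0.4285, 0.1515, 0.035, 90) rot [-0.0001  0.     -0.0009] mm [  1.5  -0.2 176.8]
```

move_arm(
  plan="0 0 0 1 0 50 0;0 0 0 1 0 100 0;0 0 0 1 0 140 0;0 0 0 1 0 163 0;0 0 0 1 0 172 0;0 0 0 1 0 175 0;0 0 0 1 0 177 0;0 0 0 1 0 177 0;0 0 0 1 0 177 0",
)

```text
time_s: 32.05
eef_pos: [0.4286, 0.152, 0.0352]
tool_rot: [180.0, -0.0, 90.0]
wrist_force: [0.9, -0.2, 0.9]
gripper_width: 0.0472
grasp_force: 0.0
```

move_arm(
  plan="0 0 0 0 0 0 -1;0 0 0 0 0 0 -1;0 0 0 0 0 0 -1;0 0 0 0 0 0 -1;0 0 0 0 0 0 -1;0 0 0 0 0 0 -1;0 0 0 0 0 0 -1",
)

```text
time_s: 32.92
eef_pos: [0.4282, 0.152, 0.0347]
tool_rot: [180.0, -0.0, 90.0]
wrist_force: [-0.6, -1.0, 3.6]
gripper_width: 0.0211
grasp_force: 35.0
```

move_arm(
  plan="0 0 0 0 0 -2 -1;0 0 0 0 0 -5 -1;0 0 0 0 0 -9 -1;0 0 0 0 0 -14 -1;0 0 0 0 0 -20 -1;0 0 0 0 0 -35 -1;0 0 0 0 0 -65 -1;0 0 0 0 0 -95 -1;0 0 0 -25 2 -105 -1;0 0 0 -65 5 -105 -1;0 0 0 -110 8 -105 -1;0 0 0 -155 12 -105 -1",
)

```text
time_s: 34.42
eef_pos: [0.4403, -0.0043, 0.1407]
tool_rot: [179.9, 0.0, 90.1]
wrist_force: [0.4, 0.9, -3.1]
gripper_width: 0.0215
grasp_force: 35.0
```

```bash
python3 - <<'E'
from h import *
s=status(); go((.44,-.07,.0547,90),s=s)
E
```

```text
{'time_s': 34.425, 'eef_pos': [0.4403, -0.0043, 0.1407], 'tool_rot': [179.9424, 0.0062, 90.0528], 'wrist_force': [0.4098, 0.9133, -3.0609], 'gripper_width': 0.0215, 'grasp_force': 34.9999}
(0.44, -0.07, 0.0547, 90) rot [0.001  0.0001 0.0009] mm [-65.7  -0.5  86.1]
```

move_arm(
  plan="0 0 0 -35 0 0 -1;0 0 0 -58 0 10 -1;0 0 0 -65 0 35 -1;0 0 0 -65 0 60 -1;0 0 0 -65 0 75 -1;0 0 0 -65 0 80 -1;0 0 0 -65 0 82 -1;0 0 0 -65 0 82.5 -1;0 0 0 -65 0 82.5 -1;0 0 0 -65 0 82.5 -1",
)

```text
time_s: 35.67
eef_pos: [0.4405, -0.0681, 0.0575]
tool_rot: [180.0, 0.0, 90.0]
wrist_force: [-0.1, 0.1, -2.5]
gripper_width: 0.0214
grasp_force: 35.0
```

move_arm(
  plan="0 0 0 0 0 0.6 -1;0 0 0 0 0 1.2 -1;0 0 0 0 0 1.8 -1;0 0 0 0 0 2.2 -1;0 0 0 0 0 2.6 -1;0 0 0 0 0 2.8 -1;0 0 0 0 0 2.8 -1;0 0 0 0 0 2.8 -1",
)

```text
time_s: 36.67
eef_pos: [0.4403, -0.068, 0.0547]
tool_rot: [-180.0, 0.0, 90.0]
wrist_force: [-4.0, 0.7, 7.6]
gripper_width: 0.0214
grasp_force: 35.0
```

move_arm(
  plan="0 0 0 0 0 0 -0.1;0 0 0 0 0 0 -0.1;0 0 0 0 0 0 -0.1;0 0 0 0 0 0 -0.1;0 0 0 0 0 -3 -0.1;0 0 0 0 0 -15 -0.1;0 0 0 0 0 -40 -0.1;0 0 0 0 0 -80 0;0 0 0 0 0 -125 0;0 0 0 -20 10 -170 0;0 0 0 -60 20 -215 0.2;0 0 0 -60 20 -245 0.2",
)

```text
time_s: 38.17
eef_pos: [0.4607, -0.1303, 0.3022]
tool_rot: [179.9, 0.0, 89.9]
wrist_force: [-0.3, 0.4, 0.5]
gripper_width: 0.0563
grasp_force: 0.0
```

```bash
python3 - <<'E'
from h import *
s=status(); im,P=cloud("wrist",s=s);cv2.imwrite("pics/w5.png",im)
heads(P,((.44,-.25),(.544,-.077),(.44,-.068)),.03)
go((.5458,-.284,.1405,90),(.5,-.24,.3,90),s=s)
E
```

```text
{'time_s': 38.175, 'eef_pos': [0.4607, -0.1303, 0.3022], 'tool_rot': [179.8786, 0.029, 89.8534], 'wrist_force': [-0.3456, 0.3921, 0.473], 'gripper_width': 0.0563, 'grasp_force': 0.0}
(0.44, -0.25) top 0.0372 (array([ 442.1, -249.1]), array([17.5, 15.9]), 89.1, 152)
(0.544, -0.077) top 0.0472 (array([543.9, -76. ]), array([16.8, 16.1]), 89.9, 217)
(0.44, -0.068) top 0.0572 (array([440.8, -68.5]), array([17.2, 16.6]), 88.9, 229)
(0.5458, -0.284, 0.1405, 90) rot [ 0.0021  0.0005 -0.0026] mm [-153.4   85.1  162. ]
(0.5, -0.24, 0.3, 90) rot [ 0.0021  0.0005 -0.0026] mm [-109.6   39.6    2.4]
```

View pics/w5.png

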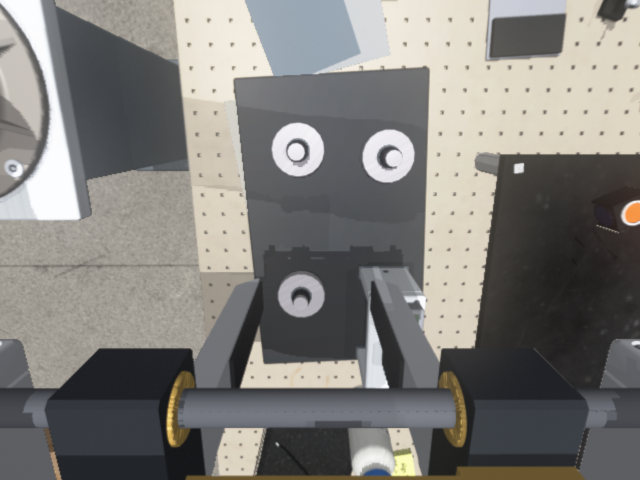

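The wrist view shows the 36 at (301,300), the 46 at (390,157) and the 56 at (297,150), all standing on the plate; the gauge is at (400,310), partly behind the finger. Next I fix the gauge's exact pose from above.

move_arm(
  plan="0 0 -0.0026 -25 10 -10 0.2;0 0 -0.0026 -65 25 -20 0.2;0 0 -0.0026 -110 45 -28 0.2;0 0 -0.0026 -150 65 -28 0.2;0 0 -0.0026 -185 80 -28 0.2;0 0 -0.0026 -203 85 -28 0.2;0 0 -0.0026 -205 85 -28 0.2;0 0 -0.0026 -205 85 -28 0.2",
)

```text
time_s: 39.22
eef_pos: [0.5453, -0.3316, 0.3278]
tool_rot: [180.0, -0.0, 90.2]
wrist_force: [0.6, 0.3, -0.3]
gripper_width: 0.0562
grasp_force: 0.0
```

```bash
cat >> h.py <<'E'
def gauge(P,c,sole):
    z=P[...,2]-sole; near=(abs(P[...,0]-c[0])<.06)&(abs(P[...,1]-c[1])<.085)
    for n,lo,hi in(("beam",.086,.098),("grip",.146,.157)):
        b=near&(z>lo)&(z<hi); print(n,rect(P,b),round(float(np.median(z[b])),4))
E
python3 - <<'E'
from h import *
s=status(); im,P=cloud("wrist",s=s)
gauge(P,(.546,-.28),.03); heads(P,((.442,-.249),),.03)
go((.5458,-.280,.14,90),s=s)
E
```

```text
{'time_s': 39.225, 'eef_pos': [0.5453, -0.3316, 0.3278], 'tool_rot': [179.9842, -0.0145, 90.2379], 'wrist_force': [0.5541, 0.2516, -0.2609], 'gripper_width': 0.0562, 'grasp_force': 0.0}
beam (array([ 546.3, -279.2]), array([129.3,  60.2]), 89.7, 4852) 0.0919
grip (array([ 546.6, -279.2]), array([27.2, 30.1]), 0.0, 1108) 0.1519
(0.442, -0.249) top 0.0375 (array([ 442.4, -249.2]), array([17.3, 16.3]), 0.2, 187)
(0.5458, -0.28, 0.14, 90) rot [ 0.0003 -0.0003  0.0042] mm [ 51.6   0.7 187.8]
```

move_arm(
  plan="0 0 0.0042 30 1 0 0.2;0 0 0.0042 50 1 20 0.2;0 0 0.0042 52 1 60 0.2;0 0 0.0042 52 1 105 0.2;0 0 0.0042 52 1 145 0.2;0 0 0.0042 52 1 170 0.2;0 0 0.0042 52 1 182 0.2;0 0 0.0042 52 1 187 0.2;0 0 0.0042 52 1 187 0.2;0 0 0.0042 52 1 187 0.2",
)

```text
time_s: 40.52
eef_pos: [0.5468, -0.2811, 0.1413]
tool_rot: [179.9, 0.0, 89.9]
wrist_force: [0.4, 0.1, 0.7]
gripper_width: 0.0563
grasp_force: 0.0
```

move_arm(
  plan="0 0 0 1.5 -0.5 1 0.2;0 0 0 1.5 -0.5 2 0.2;0 0 0 1.5 -0.5 2.5 0.2;0 0 0 1.5 -0.5 2.5 -1;0 0 0 1.5 -0.5 2.5 -1;0 0 0 1.5 -0.5 2.5 -1;0 0 0 1.5 -0.5 2.5 -1;0 0 0 1.5 -0.5 2.5 -1;0 0 0 1.5 -0.5 2.5 -1",
  grip_force=30,
)

```text
time_s: 41.65
eef_pos: [0.5458, -0.2795, 0.1379]
tool_rot: [180.0, -0.0, 89.9]
wrist_force: [-0.0, 0.2, 0.1]
gripper_width: 0.0274
grasp_force: 30.0
```

```bash
python3 - <<'E'
from h import *
s=status(); go((.4422,-.2492,.255,90),s=s)
E
```

```text
{'time_s': 41.65, 'eef_pos': [0.5458, -0.2795, 0.1379], 'tool_rot': [179.9986, -0.0032, 89.929], 'wrist_force': [-0.0353, 0.2004, 0.0797], 'gripper_width': 0.0274, 'grasp_force': 29.9975}
(0.4422, -0.2492, 0.255, 90) rot [ 0.     -0.0001 -0.0012] mm [  30.2 -103.6 -117.1]
```

move_arm(
  plan="0 0 0 0 0 -3 -1;0 0 0 0 0 -10 -1;0 0 0 0 0 -25 -1;0 0 0 0 0 -50 -1;0 0 0 0 0 -75 -1;0 0 0 5 -15 -85 -1;0 0 0 14 -45 -85 -1;0 0 0 24 -80 -85 -1;0 0 0 30 -100 -85 -1;0 0 0 30 -103.5 -85 -1;0 0 0 30 -103.5 -85 -1;0 0 0 30 -103.5 -85 -1",
)

```text
time_s: 43.15
eef_pos: [0.4428, -0.2493, 0.2229]
tool_rot: [180.0, -0.0, 89.9]
wrist_force: [1.0, -0.6, -4.2]
gripper_width: 0.0278
grasp_force: 30.0
```

```bash
python3 - <<'E'
from h import *
s=status(); go((.4422,-.2492,.1379,90),s=s)
E
```

```text
{'time_s': 43.15, 'eef_pos': [0.4428, -0.2493, 0.2229], 'tool_rot': [179.9863, -0.0161, 89.9479], 'wrist_force': [0.9668, -0.5739, -4.1807], 'gripper_width': 0.0278, 'grasp_force': 29.9943}
(0.4422, -0.2492, 0.1379, 90) rot [ 0.0002 -0.0003 -0.0009] mm [ 0.1 -0.6 85. ]
```

move_arm(
  plan="0 0 0 0 -0.5 15 -1;0 0 0 0 -0.5 35 -1;0 0 0 0 -0.5 52 -1;0 0 0 0 -0.5 64 -1;0 0 0 0 -0.5 72 -1;0 0 0 0 -0.5 77 -1;0 0 0 0 -0.5 79 -1;0 0 0 0 -0.5 80.5 -1;0 0 0 0 -0.5 81.5 -1;0 0 0 0 -0.5 81.5 -1;0 0 0 0 -0.5 81.5 -1",
)

```text
time_s: 44.52
eef_pos: [0.4419, -0.2494, 0.1415]
tool_rot: [180.0, 0.0, 89.9]
wrist_force: [1.1, 0.1, -4.0]
gripper_width: 0.0279
grasp_force: 30.0
```

move_arm(
  plan="0 0 0 0 0 0.6 -1;0 0 0 0 0 1.2 -1;0 0 0 0 0 1.8 -1;0 0 0 0 0 2.4 -1;0 0 0 0 0 2.8 -1;0 0 0 0 0 3.1 -1;0 0 0 0 0 3.4 -1;0 0 0 0 0 3.4 -1;0 0 0 0 0 3.4 -1",
)

```text
time_s: 45.65
eef_pos: [0.4418, -0.2493, 0.138]
tool_rot: [-180.0, -0.0, 89.9]
wrist_force: [0.3, -0.3, -4.0]
gripper_width: 0.0279
grasp_force: 30.0
```

```bash
python3 - <<'E'
from h import *
s=status()
im,P=cloud("side"); cv2.imwrite("pics/s1.png",cv2.resize(im[170:290,270:430],None,fx=4,fy=4))
E
```

```text
{'time_s': 45.65, 'eef_pos': [0.4418, -0.2493, 0.138], 'tool_rot': [-179.9985, -0.0039, 89.9365], 'wrist_force': [0.3211, -0.3389, -4.007], 'gripper_width': 0.0279, 'grasp_force': 29.9945}
```

View pics/s1.png

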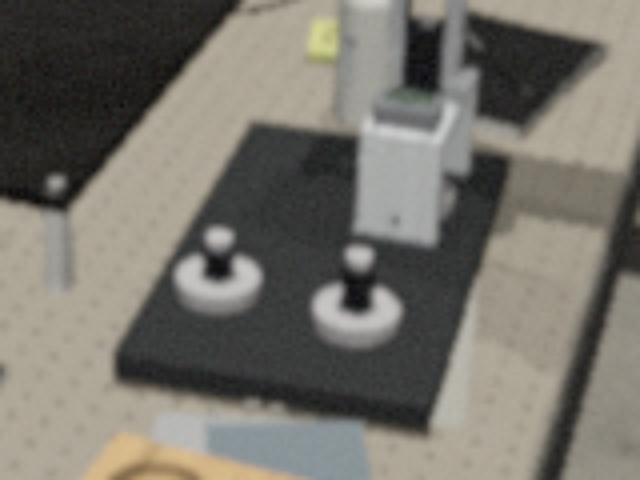

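The side view shows the gauge over the 36, with the other two masters standing at (218,265) and (358,300). There is no sole contact yet, so I lower a little more.

move_arm(
  plan="0 0 0 0 0 0.3 -1;0 0 0 0 0 0.6 -1;0 0 0 0 0 0.6 -1",
)

```text
time_s: 46.08
eef_pos: [0.4419, -0.2494, 0.1379]
tool_rot: [180.0, 0.0, 89.9]
wrist_force: [-2.6, 0.4, 6.5]
gripper_width: 0.0277
grasp_force: 30.0
```

move_arm(
  plan="0 0 0 0 0 0.3 -1;0 0 0 0 0 0.6 -1;0 0 0 0 0 0.6 -1",
)

```text
time_s: 46.45
eef_pos: [0.4419, -0.2494, 0.1378]
tool_rot: [180.0, 0.0, 89.9]
wrist_force: [-6.4, 2.4, 18.5]
gripper_width: 0.0278
grasp_force: 30.0
```

move_arm(
  plan="0 0 0 0 0 -0.8 -1;0 0 0 0 0 -0.8 -0.2;0 0 0 0 0 -0.8 -0.2;0 0 0 0 0 -0.8 -0.2;0 0 0 0 0 -0.8 -0.2;0 0 0 0 0 -0.8 -0.2;0 0 0 0 0 -0.8 -1;0 0 0 0 0 -0.8 -1;0 0 0 0 0 -0.8 -1;0 0 0 0 0 -0.8 -1;0 0 0 0 0 -0.8 -1",
)

```text
time_s: 47.82
eef_pos: [0.4418, -0.2493, 0.1376]
tool_rot: [180.0, -0.0, 89.9]
wrist_force: [0.2, -0.7, -1.0]
gripper_width: 0.0277
grasp_force: 30.0
```

```bash
python3 - <<'E'
from h import *
s=status()
im,P=cloud("wrist",s=s); heads(P,((.544,-.076),(.4405,-.0685)),.03); cv2.imwrite("pics/w6.png",im)
gauge(P,(.442,-.249),.03)
go((.544,-.0763,.225,90),s=s)
E
```

```text
{'time_s': 47.825, 'eef_pos': [0.4418, -0.2493, 0.1376], 'tool_rot': [179.9995, -0.0047, 89.9301], 'wrist_force': [0.1592, -0.6584, -1.0484], 'gripper_width': 0.0277, 'grasp_force': 29.9996}
(0.544, -0.076) none
(0.4405, -0.0685) none
beam (array([ 442.2, -249. ]), array([129.9,  60.2]), 89.9, 6911) 0.0919
grip (array([ 442. , -248.4]), array([30.1, 52.5]), 89.3, 5353) 0.1519
(0.544, -0.0763, 0.225, 90) rot [ 0.     -0.0001 -0.0012] mm [173.2 102.  -87.4]
```

move_arm(
  plan="0 0 0 0 0 -3 -1;0 0 0 0 0 -10 -1;0 0 0 0 0 -25 -1;0 0 0 0 0 -50 -1;0 0 0 0 0 -80 -1;0 0 0 5 5 -100 -1;0 0 0 20 30 -105 -1;0 0 0 40 65 -105 -1;0 0 0 60 95 -105 -1;0 0 0 80 102 -105 -1;0 0 0 90 102 -105 -1;0 0 0 90 102 -105 -1",
)

```text
time_s: 49.38
eef_pos: [0.5435, -0.1593, 0.2431]
tool_rot: [180.0, 0.0, 90.0]
wrist_force: [0.1, -0.5, -4.9]
gripper_width: 0.0285
grasp_force: 30.0
```

```bash
python3 - <<'E'
from h import *
s=status()
im,P=cloud("wrist",s=s); heads(P,((.544,-.076),(.4405,-.0685)),.03); cv2.imwrite("pics/w6.png",im)
im,P=cloud("top"); heads(P,((.544,-.076),(.4405,-.0685),(.442,-.249)),.03)
go((.544,-.0763,.1378,90),s=s)
E
```

```text
{'time_s': 49.375, 'eef_pos': [0.5435, -0.1593, 0.2431], 'tool_rot': [179.9978, 0.0219, 89.9728], 'wrist_force': [0.0813, -0.4711, -4.9409], 'gripper_width': 0.0285, 'grasp_force': 29.9977}
(0.544, -0.076) top 0.0471 (array([544.2, -76.2]), array([17.3, 16.7]), 43.3, 318)
(0.4405, -0.0685) top 0.057 (array([441. , -68.7]), array([17.2, 17.5]), 37.2, 351)
(0.544, -0.076) top 0.0502 (array([540.3, -77. ]), array([14.2, 11.9]), 43.7, 9)
(0.4405, -0.0685) top 0.0593 (array([439.4, -69.4]), array([17.1, 13.6]), 75.5, 12)
(0.442, -0.249) none
(0.544, -0.0763, 0.1378, 90) rot [ 0.      0.0004 -0.0005] mm [ 83.    0.5 105.3]
```

move_arm(
  plan="0 0 0 30 0 0 -1;0 0 0 65 0.5 0 -1;0 0 0 81 0.5 0 -1;0 0 0 83 0.5 0 -1;0 0 0 83 0.5 20 -1;0 0 0 83 0.5 45 -1;0 0 0 83 0.5 68 -1;0 0 0 83 0.5 85 -1;0 0 0 83 0.5 95 -1;0 0 0 83 0.5 100 -1;0 0 0 83 0.5 101.5 -1;0 0 0 83 0.5 101.5 -1",
)

```text
time_s: 50.98
eef_pos: [0.5448, -0.0765, 0.1415]
tool_rot: [180.0, 0.0, 89.9]
wrist_force: [-0.4, -0.7, -3.0]
gripper_width: 0.028
grasp_force: 30.0
```

```bash
python3 - <<'E'
from h import *
s=status(); go((.544,-.0763,.1378,90),s=s)
im,P=cloud("top"); heads(P,((.442,-.249),),.03)
E
```

```text
{'time_s': 50.975, 'eef_pos': [0.5448, -0.0765, 0.1415], 'tool_rot': [179.9697, 0.0061, 89.9345], 'wrist_force': [-0.4001, -0.674, -3.0217], 'gripper_width': 0.028, 'grasp_force': 29.9988}
(0.544, -0.0763, 0.1378, 90) rot [ 0.0005  0.0001 -0.0011] mm [ 0.2 -0.8  3.7]
(0.442, -0.249) top 0.0407 (array([ 440.9, -245.4]), array([11.1,  8.4]), 1.3, 6)
```

move_arm(
  plan="0 0 0 0 -0.8 0.6 -1;0 0 0 0 -0.8 1.2 -1;0 0 0 0 -0.8 1.8 -1;0 0 0 0 -0.8 2.4 -1;0 0 0 0 -0.8 2.8 -1;0 0 0 0 -0.8 3.2 -1;0 0 0 0 -0.8 3.5 -1;0 0 0 0 -0.8 3.7 -1;0 0 0 0 -0.8 3.7 -1",
)

```text
time_s: 52.15
eef_pos: [0.5438, -0.0766, 0.1378]
tool_rot: [180.0, 0.0, 89.9]
wrist_force: [-1.3, -1.4, 5.1]
gripper_width: 0.0278
grasp_force: 30.0
```

Contact. Next: release, verify, re-grip.

move_arm(
  plan="0 0 0 0 0 0 -0.2;0 0 0 0 0 0 -0.2;0 0 0 0 0 0 -0.2;0 0 0 0 0 0 -0.2;0 0 0 0 0 0 -0.2;0 0 0 0 0 0 -1;0 0 0 0 0 0 -1;0 0 0 0 0 0 -1;0 0 0 0 0 0 -1;0 0 0 0 0 0 -1",
)

```text
time_s: 53.4
eef_pos: [0.5438, -0.0765, 0.1374]
tool_rot: [180.0, -0.0, 89.9]
wrist_force: [1.0, 0.6, -0.7]
gripper_width: 0.0281
grasp_force: 30.0
```

```bash
python3 - <<'E'
from h import *
s=status()
im,P=cloud("wrist",s=s); gauge(P,(.544,-.076),.03)
E
```

```text
{'time_s': 53.4, 'eef_pos': [0.5438, -0.0765, 0.1374], 'tool_rot': [179.9968, -0.0057, 89.9306], 'wrist_force': [1.0322, 0.6367, -0.7272], 'gripper_width': 0.0281, 'grasp_force': 29.9998}
beam (array([544.1, -76.8]), array([130.5,  60.3]), 90.0, 6878) 0.092
grip (array([544. , -76.1]), array([30.3, 52.5]), 89.2, 5367) 0.1519
```

move_arm(
  plan="0 0 0 0 0 -3 -1;0 0 0 0 0 -10 -1;0 0 0 0 0 -25 -1;0 0 0 0 0 -50 -1;0 0 0 0 0 -80 -1;0 0 0 -5 -5 -100 -1;0 0 0 -25 -30 -105 -1;0 0 0 -50 -65 -105 -1;0 0 0 -75 -95 -105 -1;0 0 0 -85 -103 -105 -1;0 0 0 -85 -103 -105 -1;0 0 0 -85 -103 -105 -1",
)

```text
time_s: 54.95
eef_pos: [0.4414, -0.1605, 0.2426]
tool_rot: [180.0, -0.0, 90.0]
wrist_force: [-0.1, -0.6, -4.9]
gripper_width: 0.028
grasp_force: 30.0
```

```bash
python3 - <<'E'
from h import *
s=status()
im,P=cloud("wrist",s=s); heads(P,((.544,-.076),(.4405,-.0685)),.03); cv2.imwrite("pics/w7.png",im)
gauge(P,(.441,-.16),s["eef_pos"][2]-.1079)
go((.4407,-.0687,.1378,90),s=s)
E
```

```text
{'time_s': 54.95, 'eef_pos': [0.4414, -0.1605, 0.2426], 'tool_rot': [179.9716, -0.0258, 89.9918], 'wrist_force': [-0.0528, -0.6332, -4.8512], 'gripper_width': 0.028, 'grasp_force': 29.9989}
(0.544, -0.076) top 0.0472 (array([544. , -76.2]), array([16.2, 17.8]), 89.9, 325)
(0.4405, -0.0685) top 0.0573 (array([441. , -68.6]), array([17.1, 17. ]), 10.7, 340)
beam (array([ 441.8, -160.4]), array([129.6,  60.3]), 90.0, 6817) 0.0924
grip (array([ 441.9, -160. ]), array([52.4, 30.1]), 1.0, 5380) 0.1523
(0.4407, -0.0687, 0.1378, 90) rot [ 0.0005 -0.0005 -0.0001] mm [ 91.8  -0.8 104.8]
```

move_arm(
  plan="0 0 0 30 0 0 -1;0 0 0 68 -0.5 0 -1;0 0 0 90 -0.5 0 -1;0 0 0 91.5 -0.5 0 -1;0 0 0 91.5 -0.5 20 -1;0 0 0 91.5 -0.5 45 -1;0 0 0 91.5 -0.5 68 -1;0 0 0 91.5 -0.5 85 -1;0 0 0 91.5 -0.5 95 -1;0 0 0 91.5 -0.5 100 -1;0 0 0 91.5 -0.5 101 -1;0 0 0 91.5 -0.5 101 -1",
)

```text
time_s: 56.5
eef_pos: [0.4404, -0.0698, 0.1418]
tool_rot: [180.0, 0.0, 89.9]
wrist_force: [-2.0, 0.2, -3.6]
gripper_width: 0.0281
grasp_force: 30.0
```

```bash
python3 - <<'E'
from h import *
s=status(); go((.4407,-.0687,.1374,90),s=s)
E
```

```text
{'time_s': 56.5, 'eef_pos': [0.4404, -0.0698, 0.1418], 'tool_rot': [179.9769, 0.0065, 89.9326], 'wrist_force': [-1.9757, 0.2456, -3.6014], 'gripper_width': 0.0281, 'grasp_force': 29.9994}
(0.4407, -0.0687, 0.1374, 90) rot [ 0.0004  0.0001 -0.0012] mm [1.1 0.3 4.4]
```

move_arm(
  plan="0 0 0 0.5 0 0.6 -1;0 0 0 1 0 1.2 -1;0 0 0 1 0 1.8 -1;0 0 0 1 0 2.4 -1;0 0 0 1 0 3 -1;0 0 0 1 0 3.5 -1;0 0 0 1 0 3.9 -1;0 0 0 1 0 4.2 -1;0 0 0 1 0 4.4 -1;0 0 0 1 0 4.4 -1",
)

```text
time_s: 57.75
eef_pos: [0.4404, -0.0691, 0.1375]
tool_rot: [180.0, 0.0, 89.9]
wrist_force: [-3.3, -2.5, 10.7]
gripper_width: 0.028
grasp_force: 30.0
```

move_arm(
  plan="0 0 0 0 0 -0.2 -0.2;0 0 0 0 0 -0.2 -0.2;0 0 0 0 0 -0.2 -0.2;0 0 0 0 0 -0.2 -0.2;0 0 0 0 0 -0.2 -0.2;0 0 0 0 0 -0.2 -1;0 0 0 0 0 -0.2 -1;0 0 0 0 0 -0.2 -1;0 0 0 0 0 -0.2 -1;0 0 0 0 0 -0.2 -1",
)

```text
time_s: 59.0
eef_pos: [0.4403, -0.0688, 0.1372]
tool_rot: [180.0, -0.0, 89.9]
wrist_force: [1.7, -0.5, -0.5]
gripper_width: 0.0277
grasp_force: 30.0
```

```bash
python3 - <<'E'
from h import *
s=status()
im,P=cloud("wrist",s=s); gauge(P,(.441,-.069),.03)
im,P=cloud("side"); cv2.imwrite("pics/s2.png",cv2.resize(im[150:310,240:450],None,fx=3.5,fy=3.5))
im,P=cloud("top"); heads(P,((.544,-.076),(.442,-.249)),.03)
go((.6984,.1113,.235,92),s=s)
E
```

```text
{'time_s': 59.0, 'eef_pos': [0.4403, -0.0688, 0.1372], 'tool_rot': [179.9977, -0.0033, 89.9393], 'wrist_force': [1.7384, -0.5383, -0.5272], 'gripper_width': 0.0277, 'grasp_force': 29.9996}
beam (array([440.6, -69.1]), array([129.4,  60.1]), 90.0, 6787) 0.092
grip (array([440.8, -68.7]), array([52.4, 29.9]), 0.9, 5361) 0.1519
(0.544, -0.076) none
(0.442, -0.249) top 0.0406 (array([ 439.8, -248.5]), array([14. , 14.3]), 88.9, 11)
(0.6984, 0.1113, 0.235, 92) rot [ 0.     -0.0001 -0.036 ] mm [180.4 258.  -97.8]
```

View pics/s2.png

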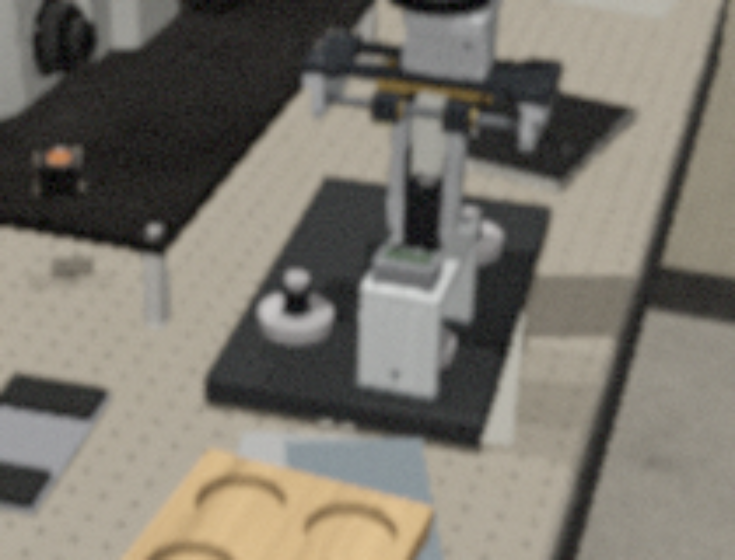

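The side view shows the gauge standing on the plate over the 56, with the 46 at (295,305) and the 36 behind it at (485,240), both upright. Now I carry the gauge to the rest and re-measure the pads on the way.

move_arm(
  plan="0 0 0 0 0 -3 -1;0 0 0 0 0 -10 -1;0 0 0 0 0 -25 -1;0 0 0 0 0 -50 -1;0 0 0 0 0 -80 -1;0 0 0 5 10 -98 -1;0 0 0 20 40 -98 -1;0 0 0 40 80 -98 -1;0 0 0 60 120 -98 -1;0 0 -0.03 75 155 -98 -1;0 0 -0.052 80 170 -98 -1;0 0 -0.052 80 170 -98 -1",
)

```text
time_s: 60.65
eef_pos: [0.6104, 0.0112, 0.2353]
tool_rot: [-180.0, -0.0, 93.0]
wrist_force: [0.7, -1.1, -5.7]
gripper_width: 0.0277
grasp_force: 30.0
```

```bash
python3 - <<'E'
from h import *
s=status()
im,P=cloud("wrist",s=s); z=P[...,2]
heads(P,((.544,-.076),(.4405,-.0685)),.03)
near=(abs(P[...,0]-.7)<.06)
for q in(.0555,.167):
    b=near&(abs(P[...,1]-q)<.03)&(z>.009)&(z<.02); print("pad",rect(P,b))
go((.6985,.112,.235,93),s=s)
E
```

```text
{'time_s': 60.65, 'eef_pos': [0.6104, 0.0112, 0.2353], 'tool_rot': [-179.9604, -0.0388, 92.9502], 'wrist_force': [0.7401, -1.0518, -5.6889], 'gripper_width': 0.0277, 'grasp_force': 29.9989}
(0.544, -0.076) top 0.047 (array([544.2, -75.8]), array([16.9, 16.9]), 73.6, 235)
(0.4405, -0.0685) top 0.0567 (array([441.4, -68.4]), array([17.6, 17. ]), 56.1, 262)
pad (array([701.4,  55.4]), array([80.2, 39.3]), 3.1, 2606)
pad (array([695.3, 167. ]), array([80.2, 40.2]), 2.8, 3593)
(0.6985, 0.112, 0.235, 93) rot [-0.0007 -0.0007 -0.0009] mm [96.1 93.2  0.3]
```

move_arm(
  plan="0 0 0 30 29 0 -1;0 0 0 65 63 0 -1;0 0 0 90 88 0 -1;0 0 0 95.5 93 10 -1;0 0 0 95.5 93 35 -1;0 0 0 95.5 93 62 -1;0 0 0 95.5 93 85 -1;0 0 0 95.5 93 100 -1;0 0 0 95.5 93 107 -1;0 0 0 95.5 93 110 -1;0 0 0 95.5 93 111 -1;0 0 0 95.5 93 111 -1",
)

```text
time_s: 62.2
eef_pos: [0.6986, 0.1112, 0.1247]
tool_rot: [180.0, -0.0, 92.9]
wrist_force: [-0.4, -0.1, -4.9]
gripper_width: 0.0281
grasp_force: 30.0
```

```bash
python3 - <<'E'
from h import *
s=status(); go((.6984,.1112,.1192,93),s=s)
E
```

```text
{'time_s': 62.2, 'eef_pos': [0.6986, 0.1112, 0.1247], 'tool_rot': [179.9591, -0.0092, 92.9129], 'wrist_force': [-0.4265, -0.0701, -4.9008], 'gripper_width': 0.0281, 'grasp_force': 29.999}
(0.6984, 0.1112, 0.1192, 93) rot [ 0.0007 -0.0002 -0.0015] mm [ 0.  -0.2  5.5]
```

move_arm(
  plan="0 0 0 0 0 0.8 -1;0 0 0 0 0 1.6 -1;0 0 0 0 0 2.4 -1;0 0 0 0 0 3.2 -1;0 0 0 0 0 3.8 -1;0 0 0 0 0 4.4 -1;0 0 0 0 0 4.9 -1;0 0 0 0 0 5.3 -1;0 0 0 0 0 5.3 -1;0 0 0 0 0 5.3 -1",
)

```text
time_s: 63.45
eef_pos: [0.6986, 0.1108, 0.1199]
tool_rot: [180.0, 0.0, 92.9]
wrist_force: [-4.6, -3.8, 8.3]
gripper_width: 0.0276
grasp_force: 30.0
```

Contact. Now release and withdraw.

move_arm(
  plan="0 0 0 0 0 -0.3 0.1;0 0 0 0 0 -0.3 0.1;0 0 0 0 0 -0.3 0.1;0 0 0 0 0 -0.3 0.1;0 0 0 0 0 -0.3 0.1;0 0 0 0 0 -8 0.1;0 0 0 0 0 -30 0.1;0 0 0 0 0 -70 0.1;0 0 0 0 0 -115 0.1;0 0 0 -20 -10 -150 0.1;0 0 0 -50 -40 -180 0.1;0 0 0 -70 -60 -200 0.1",
)

```text
time_s: 64.95
eef_pos: [0.6414, 0.0372, 0.3222]
tool_rot: [179.8, 0.0, 92.9]
wrist_force: [0.3, -0.4, -0.2]
gripper_width: 0.0514
grasp_force: 0.0
```

```bash
python3 - <<'E'
from h import *
s=status()
im,P=cloud("wrist",s=s); gauge(P,(.698,.112),.012)
im,P=cloud("side"); cv2.imwrite("pics/s3.png",cv2.resize(im[140:380,180:440],None,fx=2.5,fy=2.5))
im,P=cloud("top"); heads(P,((.442,-.249),(.441,-.069)),.03)
z=P[...,2]
for n,c in(("bottle",(.527,-.454)),("dropper",(.658,.261))):
    b=(np.hypot(P[...,0]-c[0],P[...,1]-c[1])<.06)&(z>.02); print(n,rect(P,b) if b.sum() else None)
E
```

```text
{'time_s': 64.95, 'eef_pos': [0.6414, 0.0372, 0.3222], 'tool_rot': [179.8458, 0.0243, 92.8949], 'wrist_force': [0.2965, -0.373, -0.1891], 'gripper_width': 0.0514, 'grasp_force': 0.0}
beam (array([699.2, 109. ]), array([ 60.2, 130.1]), 3.1, 4599) 0.092
grip (array([699.1, 108.5]), array([28.1, 29.4]), 2.9, 1074) 0.1519
(0.442, -0.249) top 0.0425 (array([ 441.8, -248.3]), array([ 4.8, 12.1]), 55.9, 6)
(0.441, -0.069) none
bottle (array([ 517.6, -456.6]), array([92.3, 53.9]), 60.1, 447)
dropper (array([658.5, 261. ]), array([21.6, 27.7]), 50.4, 87)
```

View pics/s3.png

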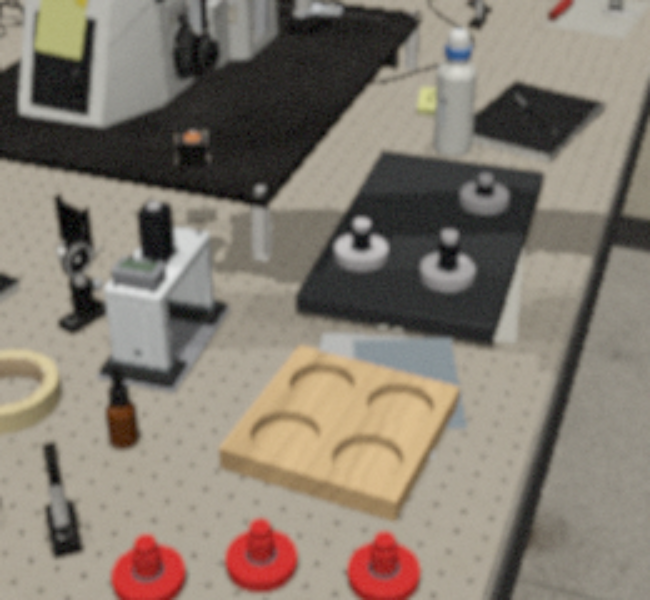

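The side view shows the gauge on its rest at (160,290) with both legs on the pads. The three masters are upright on the plate at (362,245), (447,265) and (485,195), and the bottle, dropper and lens stand look undisturbed. Handing in.

```bash
python3 -c "
from cell import ticket
print(ticket.close_job())"
```

```text
the job is handed in; nothing more can be done
None
```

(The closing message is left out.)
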